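# Pry open the module case and close the gap

### The arm

A 6-joint arm with a two-finger parallel gripper is mounted at the origin on the work surface. World frame = base frame: x ahead of the robot, y to its left, z up, the work surface at z = 0. Lengths are in m, angles in rad, forces in N, time in s.
With the tool pointing down it reaches from about 0.375 to 0.9 m from the base axis. Payload 3.1 kg.
Tool frame: the origin (TCP) lies midway between the tips of the shut fingers; the grasp point (between the pads) lies 19 mm behind it; z points along the fingers, y is the line along which they close (so a half turn about z gives the same grasp; the last joint's range is limited). The gripper opens to 87 mm and grips with 3 to 60 N. Pads are 19 mm wide; open, the fingers measure 117 mm over their backs; the gripper's body (75 mm by 190 mm) begins 51 mm behind the grasp point.
Start: joints at [-1.399, 0.527, 1.433, -0, 1.181, -0.178], TCP at [0.214, -0.587, 0.223] pointing down, gripper open.
Joint ranges: [-3.08, 3.08], [-0.75, 2.2], [0.22, 2.44], [-1.43, 4.57], [0, 2.65], [-2.85, 2.85]. Speed limits (rad/s): [2.79, 2.79, 3.14, 3.14, 3.14, 3.14].

### API

Orientations are given as a unit quaternion [x, y, z, w].
In Python, from rig import robot gives the robot as it stands.
- The arm moves only by the shell command python3 -m jog 'ROWS' [FORCE]. ROWS is a JSON object of lists of equal length, an entry for each row: "dp": the shift along the tool's x, y, z in mm, a list of three; "delta_rot": the turn, a rotation vector about the tool's x, y, z in rad, a list of three; "gripper": the opening, from -1 (shut) to 1 (fully open). A call has 1 to 12 rows; each row is the pose to reach, as a shift and turn from the pose commanded when the call began, along the tool's axes at that moment; what a row does not reach only later rows make up. A row lasts 1/10 s, in which the tool goes at most 50 mm and 8.59 degrees, less where a joint would pass 70% of its speed; a pose out of reach is approached as far as the arm can. A call with a gripper value outside its range is refused whole. The fingers move at their own pace and stop on an object; FORCE is the grip in N (left out, the last holds). Time passes only in rows, so rows that repeat a pose let the fingers close. It gives the time, the measured TCP pose, the force, the opening and the grip force at its end, in the units of the state.
- robot.get_obs(): the state, without advancing time (a new reading comes with each control period).
- robot.camera(name): name is "side" or "top" or "wrist"; returns the picture (420x560x3 uint8, red, green, blue); there is no depth.
- robot.camera_model(name): a dict with "fx", "fy", "cx", "cy" (pixels), "k1" (the pictures are not rectified: a ray, as slopes to the right and down, at radius r is drawn at 1 + k1 r^2 times it, then the intrinsics apply), "xyz" and "orientation" of the camera in the world; the wrist camera has in their place "T_tool_cam" (4x4, takes a point from camera to tool coordinates, whose origin is the TCP and whose axes are the flange's). Camera axes: x right, y down, z forward; pixel columns grow to the right and rows downward; lengths in m; the calibration is good to about 2 mm. A picture is of the moment at which its call begins: read the wrist's pose just before it. camera_model takes no time and is no camera call.
- robot.hand_in(): hands the job in; it is judged then, once.
Trained networks look in the newest picture that a camera, given by its name, has taken for a name from the list of things; names that differ only in an ending like _2 or _b are one class to them, and where a whole thing is asked for, a point or a joint stands for the part that bears it (a point fixed in the world has none). Each returns a list of dicts, best first, with "score" (0 to 1); they miss things now and then, are a little off and sometimes report something else, mostly with a low value. They report only what shows in the picture. A call takes as long as a camera call. They do not tell look-alikes from the thing itself.
- robot.search_frame(name, camera): "rect" ([left, top, right, bottom] in pixels, round what is visible of it).
The state is a dict: "time": time; "q": joint angles; "joint_velocities": joint speeds; "joint_torque": joint torques, N m; "position": TCP position; "tool_rot": TCP orientation; "ft_force": force on the tool from outside, world axes, zero at the start; "moment": the same for the moment, N m; "grip_width": finger opening in m; "grip_force": force on a finger pad.
Only numpy, scipy, OpenCV 4.12 (cv2) and the standard library are available. Lean on these libraries where they do the work, as an engineer would, in place of code of your own. Each camera call takes 0.05 s, during which the arm holds its last target. There are 200 camera calls.

### The job

Lever up the stuck lid of the grey case with the flat-bladed pry tool, working the blade in at the one of the three slots above the front ledge that is not plugged (feel or look for it), and swing the lid fully back, upright or a little past it; keep the gripper itself off the lid until the blade has raised it. Lay the pry tool flat back on the foam sheet, and push the loose module inside the case flush against the fixed one so that no gap is left. Leave the spare module and the tape roll before the case where they are.

Things in the scene. Friction and masses are not known exactly. Their poses are not given: they have to be found in the camera images.
- case: grey plastic case fixed to the table, 150 (x) x 240 (y) x 90 high without lid, walls 8 thick, open top closed by the hinged lid. Origin: centre of its underside; x points from the front (side with the pry ledge, towards the robot) to the hinge, y to the end where the fixed module sits, z up. The inner floor is 35 above the origin; inside it is 134 (x) x 224 (y).
- lid (a joint): angle of the flat lid (150 x 240 x 8) about the hinge along the rear top edge: 0 shut, grows as the front edge rises, pi/2 upright, stop at 1.9. Stiff friction hinge: it stays where it is left; raising the front edge takes about 3 N.
- lid_hinge (a point): point on the hinge axis, middle of the case's rear top edge, 90 above the table; axes as the case
- lid_edge (a point): middle of the lid's front edge, at its underside (150 from the hinge axis); moves with the lid. Shut, the edge is flush with the front wall; between the ledge and the lid lie three slots side by side, each 64 wide (y), 6 high, centred at y = -64, 0 and +64 of the case.
- ledge (a point): centre of the top face of the pry ledge, a shelf sticking out 18 from the front wall, 192 wide (y), 14 thick, its top 84 above the table, level with the bottom of the slots; axes as the case. Two are filled by fixed plugs set back only 2 mm behind the lid's edge; one, which differs each time, is open right through the 8 thick wall to the inside.
- fixed_module (a point): aluminium module fixed inside the case at its +y end, 120 (x) x 55 (y) x 40 high; point at the centre of its underside; axes as the case
- module: loose aluminium module inside the case, 120 (x) x 55 (y) x 40 high, 0.35 kg, standing on the inner floor at the -y side of the fixed module with a gap between them and free space of at least 60 beyond it. Origin: centre of its underside, axes about as the case.
- blade: pry tool lying flat on the foam: black handle 110 long, 22 wide (y), 26 high, from x = -100 to +10 of the origin; flat steel blade 28 wide, 3 thick, at half the handle's height (13 above the underside), out to x = +100. Origin on the level of the underside; x points to the blade's tip, z up. About 0.15 kg.
- blade_tip (a point): middle of the blade's tip edge, half thickness; axes as the tool
- blade_grip (a point): balance point of the handle, 12 behind the tool's origin, at half its height; axes as the tool
- foam: white foam sheet fixed on the table, 280 (x) x 200 (y) x 12 thick. Origin: centre of its underside.
- spare: bystander: spare aluminium module on the table before the case, same size as the loose one (120 x 55 x 40); not to be used. Origin: centre of its underside.
- tape: bystander: cardboard tape roll lying flat on the table before the case, 60 across, 24 high. Origin: centre of its underside.
There are look-alikes about, which are no part of the job. What is shaped like the blade but brown is not meant.

How it is judged:
On the way, in this order (a step that is already met when the one before it is completed fails the run):
1. the blade has levered the lid up by about 9 degrees (0.15 rad) and is touching it (value of joint lid above 0.15 rad and contact force between blade and lid above 0.3 N), for 0.1 s.
2. the lid is swung open to upright (1.45 rad) or past (value of joint lid above 1.45 rad), for 0.2 s.
At the end, for the whole second after the job is handed in: The lid stands at 1.45 rad or more; the loose module stands on the case's floor within 3 mm of touching the fixed one and within 0.05 rad of square to it; the pry tool lies flat (within 0.12 rad, at the foam's height) on the foam sheet; tool and module are at rest (value of joint lid above 1.45 rad and y of module in the frame of case above 0.0265 m and z of module in the frame of case below 0.039 m and angle between the y axis of module and the y axis of case, either way round below 0.05 rad and angle between blade's own z axis and vertical below 0.12 rad and z of blade in the frame of foam between 0.008 and 0.017 m and x of blade in the frame of foam between -0.13 and 0.17 m and y of blade in the frame of foam between -0.1 and 0.1 m and linear speed of each of blade, module below 0.02 m/s).
It fails at once if the gripper or arm touches the lid before the blade has raised it (below 0.12 rad) (value of joint lid below 0.12 rad and contact force between any of the fingers, the arm and lid above 1 N).
It fails at once if a bystander is moved by more than 30 mm (distance of any of spare, tape from where it was at the start of the episode above 0.03 m).
It also fails if it takes over 72 s, if anything falls off the work surface, if the arm or the gripper's body presses on something with over 40 N, if the wrist force passes 120 N, or if a joint passes its speed limit or range.

## Working session

There is one attempt and no reset: what is moved stays moved. The work goes in short steps, Python scripts to look and compute and a shell command to move; the robot and the scene stay as the last step left them, time stands still between calls to the robot, and variables do not carry over. Pictures are saved under pics/ and viewed, at most 12 in all, crops included, and the job is handed in when it is done.

```bash
mkdir -p pics; ls; python3 - <<'E'
from rig import robot
import cv2, numpy as np
print(robot.get_obs())
for c in ("side","top"):
    im=robot.camera(c); cv2.imwrite(f"pics/{c}0.png",im[:,:,::-1]); print(c,robot.camera_model(c))
    for n in ("case","blade","foam","spare","tape","module"):
        print(n,[(d['score'],d['rect']) for d in robot.search_frame(n,c)][:3])
print(robot.camera_model("wrist"))
E
```

```text
pics
{'time': 0.0, 'q': array([-1.39953791e+00,  5.28488385e-01,  1.43392459e+00,  1.83183688e-05,
        1.18137921e+00, -1.78496704e-01]), 'joint_velocities': array([ 8.95509483e-04, -1.98619466e-03,  1.37573579e-03, -6.24795086e-04,
        8.13432152e-05,  6.86685534e-04]), 'joint_torque': array([-5.04858945e-04, -4.40038562e+01, -1.76590991e+01,  6.32867217e-02,
        5.82444726e-02, -1.65026454e-04]), 'position': array([ 0.21407355, -0.58640564,  0.2215509 ]), 'tool_rot': array([ 9.84747860e-01,  1.73984027e-01,  1.24497586e-05, -1.09972796e-03]), 'ft_force': array([-0.05339699,  0.10438487, -0.11841035]), 'moment': array([-0.01526919,  0.00910727,  0.07690356]), 'grip_force': 0.0, 'grip_width': 0.08702437322411831}
side {'fx': 422.0366840984896, 'fy': 422.0366840984896, 'cx': 284.3555075461649, 'cy': 198.74638767789145, 'k1': -0.1151104670237912, 'xyz': array([ 0.51115475, -0.59449588,  0.6606353 ]), 'orientation': array([ 0.92043134, -0.01617003,  0.00962435, -0.39045108])}
case [(0.86, [279.5, 216.4, 398.3, 372.6])]
blade [(0.89, [224.6, 112.8, 293.4, 139.9]), (0.64, [157
[... 595 characters left out ...]
, (0.67, [234.2, 263.7, 248.4, 357.8])]
foam [(0.69, [84.5, 183.1, 178.8, 311.9])]
spare [(0.84, [432.1, 227.4, 467.2, 287.4])]
tape [(0.81, [295.5, 224.5, 328.1, 253.3])]
module [(0.23, [306.7, 127.2, 437.1, 222.4])]
{'fx': 352.856665381574, 'fy': 352.856665381574, 'cx': 287.6068169097317, 'cy': 213.37316729937478, 'k1': 0.01791414852642749, 'T_tool_cam': array([[ 9.63410094e-04, -9.64040604e-01, -2.65753242e-01,
         7.22450259e-02],
       [ 9.99999100e-01,  1.17682489e-03, -6.43821867e-04,
        -6.94548012e-04],
       [ 9.33415451e-04, -2.65752383e-01,  9.64040870e-01,
        -1.61925815e-01],
       [ 0.00000000e+00,  0.00000000e+00,  0.00000000e+00,
         1.00000000e+00]])}
```

View pics/top0.png

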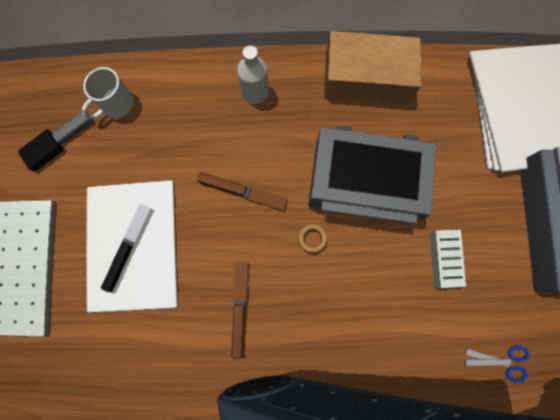

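View pics/side0.png

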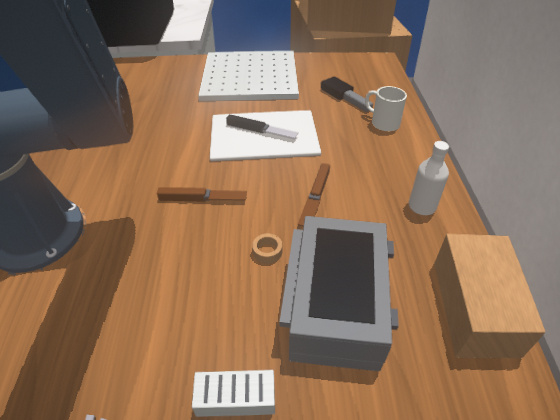

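The blade class has three candidates in the top view. The black-handled tool on the white foam is at (127,248), and two brown ones are at (242,190) and (239,310). The black one on the foam fits the description. The case is at (372,172) with its ledge towards the robot, the tape at (313,239) and the spare at (449,258). I'll confirm in an enlarged crop.

```bash
cat > h.py <<'E'
import numpy as np, cv2
from rig import robot
from scipy.spatial.transform import Rotation as R
def cam(c,obs=None):
    m=robot.camera_model(c); K=np.array([[m['fx'],0,m['cx']],[0,m['fy'],m['cy']],[0,0,1]]); D=np.array([m['k1'],0,0,0,0.])
    if c=='wrist':
        T=np.eye(4);T[:3,:3]=R.from_quat(obs['tool_rot']).as_matrix();T[:3,3]=obs['position'];T=T@m['T_tool_cam']
        return K,D,T[:3,:3],T[:3,3]
    return K,D,R.from_quat(m['orientation']).as_matrix(),np.array(m['xyz'])
def p2w(C,uv,z):
    K,D,Rm,t=C; q=cv2.undistortPoints(np.array(uv,float).reshape(-1,1,2),K,D).reshape(-1,2)
    d=np.c_[q,np.ones(len(q))]@Rm.T
    return t+d*((z-t[2])/d[:,2])[:,None]
def proj(C,P):
    K,D,Rm,t=C; p=(np.atleast_2d(P)-t)@Rm
    return cv2.projectPoints(p,np.zeros(3),np.zeros(3),K,D)[0].reshape(-1,2)
def rel(obs,P):  # world point -> tool frame mm
    return 1e3*R.from_quat(obs['tool_rot']).inv().apply(np.array(P)-obs['position'])
E
python3 - <<'E'
import cv2,numpy as np
im=cv2.imread('pics/top0.png')
a=cv2.resize(im[180:315,85:180],None,fx=3,fy=3,interpolation=cv2.INTER_CUBIC)
b=cv2.resize(im[115:230,303:443],None,fx=3.6,fy=3.6,interpolation=cv2.INTER_CUBIC)
o=np.zeros((420,800,3),np.uint8);o[:405,:285]=a;o[:414,290:290+504]=b
cv2.imwrite('pics/crop1.png',o)
E
```

```text
(no output)
```

View pics/crop1.png

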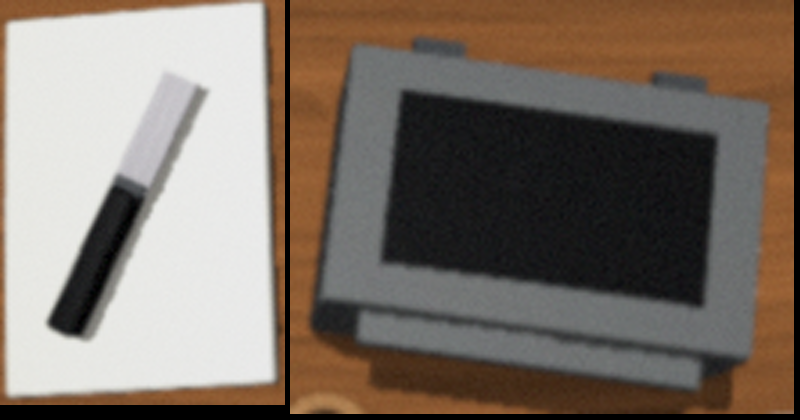

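The crop confirms the black-handled tool on the foam, with its tip near (146,206) and handle end near (106,290). The lid corners are sharp. Now I'll compute poses.

```bash
python3 - <<'E'
from h import *
C=cam('top'); 
L=np.array([(354,44),(769,103),(748,358),(318,303)],float); L=np.c_[(L[:,0]-290)/3.6+303,L[:,1]/3.6+115]
P=p2w(C,L,.098);print(P)
# fit: model lid corners in case frame
M=np.array([(75,120),(75,-120),(-75,-120),(-75,120)])/1e3
a=P[:,:2].mean(0);H=M.T@(P[:,:2]-a);yaw=np.arctan2(H[0,1]-H[1,0],H[0,0]+H[1,1]);Rm=np.array([[np.cos(yaw),-np.sin(yaw)],[np.sin(yaw),np.cos(yaw)]])
print('case',a,yaw,1e3*(P[:,:2]-a-M@Rm.T))
for n,y in (('ledge out',0),('s+',.064),('s-',-.064)): print(n,a+Rm@np.array([-.075,y]))
F=np.array([(7,22),(263,2),(276,381),(8,396)])/3.+[85,180]
F=p2w(C,F,.012);print('foam',F,F.mean(0))
t=p2w(C,[(182/3+85,78/3+180)],.0265)[0]; t2=p2w(C,[(63/3+85,330/3+180)],.025)[0]
print('tip',t,'end',t2,np.linalg.norm((t-t2)[:2]),'yaw',np.arctan2(*(t-t2)[[1,0]]))
for n,uv,z in(('tape',(313,239),.012),('spare',(449,258),.04)):print(n,p2w(C,[uv],z))
Cs=cam('side'); print(proj(Cs,[t,t2]))
c3=np.c_[a+M@Rm.T,np.full(4,.098)];print(proj(Cs,c3))
E
```

```text
[[ 0.71864925 -0.08472392  0.098     ]
 [ 0.67943582 -0.31988263  0.098     ]
 [ 0.53314153 -0.29355393  0.098     ]
 [ 0.56937241 -0.05827005  0.098     ]]
case [ 0.62514975 -0.18910763] -0.1640163376818841 [[-0.08779324 -1.75967759]
 [-0.11355541 -0.13931488]
 [ 1.57906987  1.69709111]
 [-1.37772123  0.20190136]]
ledge out [ 0.55115629 -0.17686149]
s+ [ 0.56160634 -0.1137204 ]
s- [ 0.54070625 -0.24000257]
foam [[0.62781046 0.43543101 0.012     ]
 [0.63707981 0.23872041 0.012     ]
 [0.36173504 0.22489407 0.012     ]
 [0.35198181 0.42126295 0.012     ]] [0.49465178 0.33007711 0.012     ]
tip [0.57831033 0.29331359 0.0265    ] end [0.39893924 0.37580959 0.025     ] 0.19743247027838504 yaw -0.43107109454730397
tape [[ 0.49992029 -0.06725592  0.012     ]]
spare [[ 0.44932421 -0.34867534  0.04      ]]
[[296.34530137 135.5850186 ]
 [228.37239812 119.55210226]]
[[385.98700718 223.21664598]
 [392.2389627  344.7499154 ]
 [288.7359486  333.65822585]
 [304.26054823 215.52769861]]
```

```bash
cat >> h.py <<'E'
def pose(yaw,tilt=0.):  # tool -x points along yaw, fingers down; tilt>0: fingers swing forward (blade tip up)
    f=np.array([np.cos(yaw),np.sin(yaw),0]);u=np.array([0,0,1.]);c,s=np.cos(tilt),np.sin(tilt)
    x=-(c*f+s*u); z=s*f-c*u
    return np.c_[x,np.cross(z,x),z]
def go(Rt,P,obs=None):
    o=obs or robot.get_obs(); R0=R.from_quat(o['tool_rot'])
    print('dp',np.round(rel(o,P),1),'rot',np.round((R0.inv()*R.from_matrix(Rt)).as_rotvec(),4))
E
python3 - <<'E'
from h import *
go(pose(-.164,np.pi/6),[.495,-.167,.166])
E
```

```text
dp [ 407.8 -298.5   56.6] rot [-0.6832 -0.1794 -2.5496]
```

```bash
D='[408,-298,57]'; python3 -m jog '{"dp":[[408,-298,20],[408,-298,20],[408,-298,20],[408,-298,20],[408,-298,20],[408,-298,20],[408,-298,20],[408,-298,20],[408,-298,20],[408,-298,20],[408,-298,20],[408,-298,57]],"delta_rot":[[-0.683,-0.179,-2.55],[-0.683,-0.179,-2.55],[-0.683,-0.179,-2.55],[-0.683,-0.179,-2.55],[-0.683,-0.179,-2.55],[-0.683,-0.179,-2.55],[-0.683,-0.179,-2.55],[-0.683,-0.179,-2.55],[-0.683,-0.179,-2.55],[-0.683,-0.179,-2.55],[-0.683,-0.179,-2.55],[-0.683,-0.179,-2.55]],"gripper":[1,1,1,1,1,1,1,1,1,1,1,1]}'; python3 -c "
from h import *
go(pose(-.164,np.pi/6),[.495,-.167,.166])"
```

```text
time: 1.9
position: [0.5007, -0.1667, 0.17]
tool_rot: [0.475, 0.853, -0.017, 0.216]
ft_force: [0.5, -0.8, -1.1]
grip_width: 0.0872
grip_force: 0.0
dp [ 3.9 -5.5  1.7] rot [-0.2128 -0.0436 -0.8029]
```

```bash
python3 -m jog '{"dp":[[4,-5,2],[4,-5,2],[4,-5,2],[4,-5,2],[4,-5,2],[4,-5,2],[4,-5,2]],"delta_rot":[[-0.213,-0.044,-0.803],[-0.213,-0.044,-0.803],[-0.213,-0.044,-0.803],[-0.213,-0.044,-0.803],[-0.213,-0.044,-0.803],[-0.213,-0.044,-0.803],[-0.213,-0.044,-0.803]],"gripper":[1,1,1,1,1,1,1]}'; python3 - <<'E'
from h import *
o=robot.get_obs(); im=robot.camera('wrist')[:,:,::-1]; C=cam('wrist',o); print(o['position'],o['q'])
a=np.array([.6251,-.1891]);y=-.164;Rm=np.array([[np.cos(y),-np.sin(y)],[np.sin(y),np.cos(y)]])
for yy in(-.096,-.064,0,.064,.096): print(yy,proj(C,[*(a+Rm@[-.075,yy]),.087]))
cv2.imwrite('pics/w1.png',im); np.save('w1.npy',np.r_[o['position'],o['tool_rot']])
E
```

```text
time: 2.6
position: [0.4899, -0.1667, 0.1612]
tool_rot: [0.216, 0.947, -0.015, 0.238]
ft_force: [-0.8, 0.2, 0.4]
grip_width: 0.0869
grip_force: 0.0
[ 0.48986492 -0.16674964  0.16117087] [-0.64352825  0.3936217   2.13092191  0.79872162  0.22830655 -2.51430486]
-0.096 [[185.18516619 268.16087958]]
-0.064 [[222.72734442 259.13259406]]
0 [[300.87705932 240.38007973]]
0.064 [[383.79995992 220.54339967]]
0.096 [[427.35971287 210.14809347]]
```

View pics/w1.png

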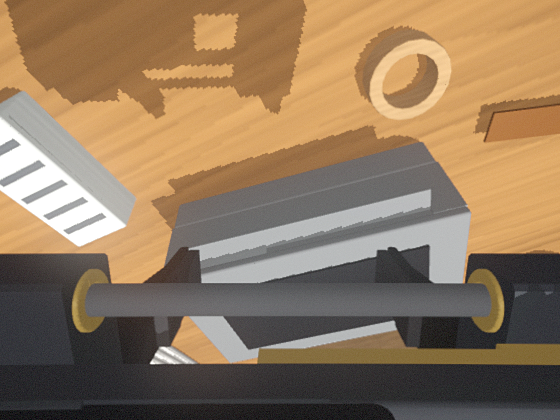

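```bash
python3 - <<'E'
import cv2
im=cv2.imread('pics/w1.png')[185:290,175:450]
im=cv2.convertScaleAbs(im,alpha=1.5)
cv2.imwrite('pics/w1c.png',cv2.resize(im,None,fx=2.9,fy=2.9,interpolation=cv2.INTER_CUBIC))
E
```

```text
(no output)
```

View pics/w1c.png

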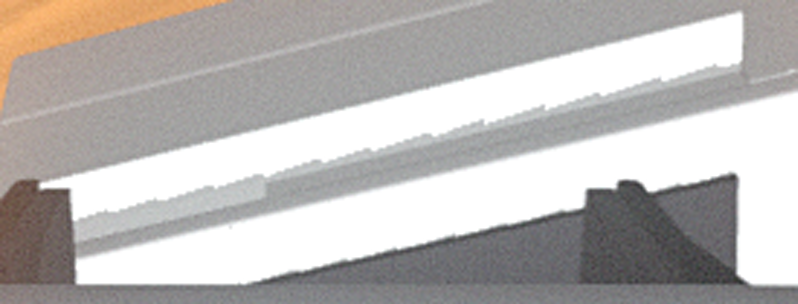

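The slots form the thin strip from (200,265) to (430,205). Only the left part, u<266 (y = -96…-32), shows a deep light floor, and the other two are filled. So the open slot is at y = -64. Now I'll fetch the tool.

```bash
python3 - <<'E'
from h import *
go(pose(-.431),[.4813,.3379,.11])
E
```

```text
dp [230.8 451.6 -24.9] rot [ 0.0723  0.4773 -0.0124]
```

```bash
python3 -m jog '{"dp":[[20,30,-40],[231,452,-25],[231,452,-25],[231,452,-25],[231,452,-25],[231,452,-25],[231,452,-25],[231,452,-25],[231,452,-25],[231,452,-25],[231,452,-25],[231,452,-25]],"delta_rot":[[0.072,0.477,-0.012],[0.072,0.477,-0.012],[0.072,0.477,-0.012],[0.072,0.477,-0.012],[0.072,0.477,-0.012],[0.072,0.477,-0.012],[0.072,0.477,-0.012],[0.072,0.477,-0.012],[0.072,0.477,-0.012],[0.072,0.477,-0.012],[0.072,0.477,-0.012],[0.072,0.477,-0.012]],"gripper":[1,1,1,1,1,1,1,1,1,1,1,1]}'; python3 - <<'E'
from h import *
o=robot.get_obs(); im=robot.camera('wrist')[:,:,::-1]; C=cam('wrist',o); print(o['q'])
go(pose(-.431),[.4813,.3379,.11])
# detect dark handle on foam: show predicted + threshold
g=im.max(2)
d=np.array([np.cos(-.431),np.sin(-.431)]);O=np.array([.4886,.3346])
for s,z in((.1,.0265),(.01,.038),(-.1,.038)): print(s,proj(C,[*(O+s*d),z]))
cv2.imwrite('pics/w2.png',im)
E
```

```text
time: 3.85
position: [0.4846, 0.3413, 0.1115]
tool_rot: [0.219, 0.976, 0.001, 0.0]
ft_force: [0.7, -0.9, -0.0]
grip_width: 0.0871
grip_force: 0.0
[ 0.42431675  0.62839051  1.61363501  0.00209406  0.89717918 -0.70700843]
dp [ -1.7 -11.1   1. ] rot [ 0.0097 -0.     -0.0065]
0.1 [[282.44869173 347.04124586]]
0.01 [[280.68052724 247.43350851]]
-0.1 [[278.20264455  82.66987988]]
```

View pics/w2.png

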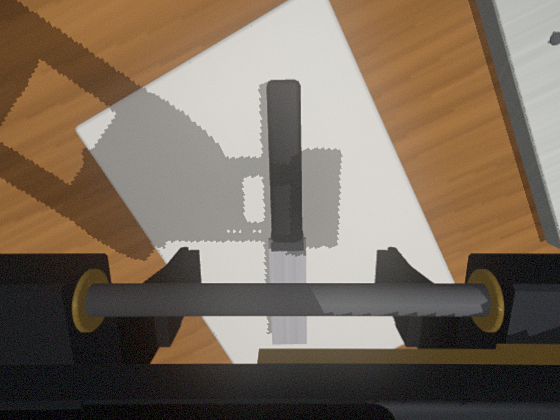

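The handle runs from (284,80) to (287,243) and the blade to v=345, close to the prediction. The arm was still settling, so I'll measure again at rest.

```bash
python3 - <<'E'
from h import *
robot.camera('wrist')
o=robot.get_obs(); im=robot.camera('wrist'); C=cam('wrist',o); print(o['time'],o['position'],abs(o['joint_velocities']).max())
g=im[:,:,:].max(2); m=(g[60:235,200:400]<70).astype(np.uint8)
n,l,s,c=cv2.connectedComponentsWithStats(m); k=1+s[1:,4].argmax(); print(s[k])
ys,xs=np.nonzero(l==k); xs=xs+200;ys=ys+60
p=[]
for v in (ys.min()+25,ys.max()-20):
    q=xs[abs(ys-v)<4]; p.append((np.median(q),v)); print(v,q.min(),q.max())
W=p2w(C,p,.036);print(W); d=W[1]-W[0];yaw=np.arctan2(d[1],d[0]);print('yaw',yaw)
e=p2w(C,[(np.median(xs[ys<ys.min()+4]),ys.min())],.036)[0];print('end',e)
f=np.array([np.cos(yaw),np.sin(yaw)]);g=e[:2]+.092*f;print('grip',g)
go(pose(yaw),[*g,.11],o)
E
```

```text
3.95 [0.48437273 0.34485704 0.11116363] 0.08329243757445912
[  65   80   33   95 1424]
165 265 295
214 267 296
[[0.44465117 0.35861798 0.036     ]
 [0.47523803 0.34346914 0.036     ]]
yaw -0.45985868721686524
end [0.43392885 0.37457586 0.036     ]
grip [0.51637145 0.33374429]
dp [-33.7   3.4   1.2] rot [0.0059 0.0004 0.0252]
```

```bash
python3 - <<'E'
from h import *
o=robot.get_obs(); im=robot.camera('wrist'); C=cam('wrist',o); print(o['position'],abs(o['joint_velocities']).max())
g=im.max(2); print(g[100,240:330:6],g[200,240:330:6])
m=(g[60:242,200:400]<100).astype(np.uint8)
n,l,s,c=cv2.connectedComponentsWithStats(m); k=1+s[1:,4].argmax(); print(s[k])
ys,xs=np.nonzero(l==k); xs=xs+200;ys=ys+60
p=[]
for v in (ys.min()+25,ys.max()-20):
    q=xs[abs(ys-v)<4]; p.append((np.median(q),v)); print(v,q.min(),q.max())
W=p2w(C,p,.038); d=W[1]-W[0];yaw=np.arctan2(d[1],d[0]);print('yaw',yaw)
e=p2w(C,[(np.median(xs[ys<ys.min()+8]),ys.min())],.034)[0];print('end',e)
f=np.array([np.cos(yaw),np.sin(yaw)]);G=e[:2]+.092*f;print('grip',G)
go(pose(yaw),[*G,.015],o)
E
```

```text
[0.48415222 0.34189419 0.11116783] 0.06537702327406197
[216 218 215 217 158  85  93  93  98  97 110 214 218 218 216] [149 214 213 214 147  86  67  67  70  61  60 153 154 155 153]
[  67   21   36  161 5040]
106 267 299
221 271 301
yaw -0.41063564389840373
end [0.39687553 0.37923033 0.034     ]
grip [0.48122732 0.34250464]
dp [ 2.9 -1.  96.2] rot [ 0.0032  0.     -0.0247]
```

```bash
python3 -m jog '{"dp":[[3,-1,45],[3,-1,80],[3,-1,94],[3,-1,94],[3,-1,94],[3,-1,94],[3,-1,94],[3,-1,94],[3,-1,94],[3,-1,94]],"delta_rot":[[0,0,-0.015],[0,0,-0.015],[0,0,-0.015],[0,0,-0.015],[0,0,-0.015],[0,0,-0.015],[0,0,-0.015],[0,0,-0.015],[0,0,-0.015],[0,0,-0.015]],"gripper":[1,1,1,1,-1,-1,-1,-1,-1,-1]}' 60
```

```text
time: 5.05
position: [0.4816, 0.3401, 0.0179]
tool_rot: [0.21, 0.978, 0.002, -0.0]
ft_force: [-0.4, 0.4, -0.3]
grip_width: 0.0471
grip_force: 0.0
```

```bash
python3 -m jog '{"dp":[[0,0,0],[0,0,0],[0,0,0],[0,0,0],[0,0,0],[0,0,0]],"delta_rot":[[0,0,0],[0,0,0],[0,0,0],[0,0,0],[0,0,0],[0,0,0]],"gripper":[-1,-1,-1,-1,-1,-1]}' 60; python3 -c "
from h import *
o=robot.get_obs();print(o['time'],o['position'],o['grip_width'],o['grip_force'])"
```

```text
time: 5.65
position: [0.4816, 0.34, 0.0175]
tool_rot: [0.21, 0.978, 0.002, -0.0]
ft_force: [-0.5, 1.2, -0.6]
grip_width: 0.0216
grip_force: 59.9
5.65 [0.48160524 0.33999661 0.01750546] 0.0215658494189541 59.92362678050995
```

```bash
python3 -c "
from h import *
go(pose(-.164),[.4223,-.2204,.13])"
```

```text
dp [-176.1 -534.9 -114.7] rot [ 0.0038 -0.0009 -0.2595]
```

```bash
python3 -m jog '{"dp":[[0,0,-50],[0,0,-100],[-176,-535,-115],[-176,-535,-115],[-176,-535,-115],[-176,-535,-115],[-176,-535,-115],[-176,-535,-115],[-176,-535,-115],[-176,-535,-115],[-176,-535,-115],[-176,-535,-115]],"delta_rot":[[0,0,0],[0,0,0],[0,0,-0.26],[0,0,-0.26],[0,0,-0.26],[0,0,-0.26],[0,0,-0.26],[0,0,-0.26],[0,0,-0.26],[0,0,-0.26],[0,0,-0.26],[0,0,-0.26]],"gripper":[-1,-1,-1,-1,-1,-1,-1,-1,-1,-1,-1,-1]}';  python3 -m jog '{"dp":[[0,-35,0],[0,-35,0],[0,-35,0]],"delta_rot":[[0,0,0],[0,0,0],[0,0,0]],"gripper":[-1,-1,-1]}'; python3 -c "
from h import *
go(pose(-.164),[.4223,-.2204,.0895])"
```

```text
time: 6.85
position: [0.4281, -0.1574, 0.129]
tool_rot: [0.082, 0.997, 0.002, -0.0]
ft_force: [1.2, 0.3, -1.5]
grip_width: 0.0216
grip_force: 59.9
time: 7.15
position: [0.4225, -0.1904, 0.1286]
tool_rot: [0.083, 0.997, 0.002, -0.001]
ft_force: [-0.4, 0.2, -2.3]
grip_width: 0.0214
grip_force: 59.9
dp [ -4.8 -29.8  39. ] rot [ 0.0046 -0.0019 -0.002 ]
```

```bash
python3 -m jog '{"dp":[[-2,-25,20],[-4,-28,34],[-5,-28,34],[-5,-28,34]],"delta_rot":[[0,0,0],[0,0,0],[0,0,0],[0,0,0]],"gripper":[-1,-1,-1,-1]}'; python3 - <<'E'
from h import *
go(pose(-.164),[.4223,-.2204,.0895])
C=cam('side')
im=robot.camera('side')[:,:,::-1]; o=robot.get_obs(); Rt=R.from_quat(o['tool_rot'])
tip=o['position']+Rt.apply([-.108,0,-.0075]); gr=o['position']+Rt.apply([0,0,-.0075]); print(tip,proj(C,[tip,gr]))
c=im[190:360,200:400]; cv2.imwrite('pics/s2.png',cv2.resize(c,None,fx=3.5,fy=3.5,interpolation=cv2.INTER_CUBIC))
E
```

```text
time: 7.55
position: [0.4234, -0.2166, 0.0946]
tool_rot: [0.081, 0.997, 0.003, -0.001]
ft_force: [-0.2, 0.5, -2.1]
grip_width: 0.0218
grip_force: 59.9
dp [ 0.4 -3.9  5.1] rot [ 0.005  -0.0025  0.0023]
[ 0.53024681 -0.23427433  0.10233232] [[286.17398636 296.4695142 ]
 [217.81743814 288.66796379]]
```

View pics/s2.png

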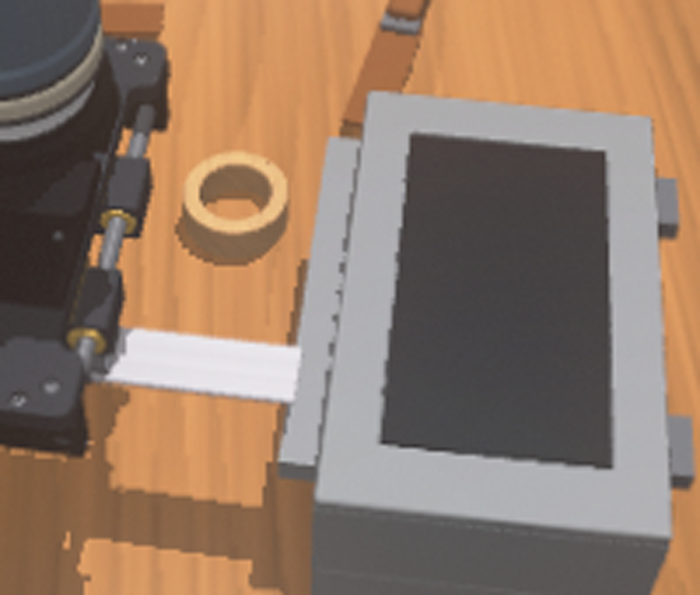

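The blade tip is at full-image (285,297), exactly where predicted: just over the ledge, some 10 mm to the +y side of the slot centre. I'll shift, lower and feel for the ledge.

```bash
python3 -m jog '{"dp":[[-2,-8,6],[-3,-8,13],[-3,-8,13],[-3,-8,13]],"delta_rot":[[0,0,0],[0,0,0],[0,0,0],[0,0,0]],"gripper":[-1,-1,-1,-1]}'; python3 -m jog '{"dp":[[0,0,1],[0,0,2],[0,0,2]],"delta_rot":[[0,0,0],[0,0,0],[0,0,0]],"gripper":[-1,-1,-1]}'; python3 -m jog '{"dp":[[0,0,1],[0,0,1],[0,0,1]],"delta_rot":[[0,0,0],[0,0,0],[0,0,0]],"gripper":[-1,-1,-1]}'
```

```text
time: 8.0
position: [0.4251, -0.2266, 0.0815]
tool_rot: [0.082, 0.997, 0.002, -0.001]
ft_force: [0.5, -0.3, -1.7]
grip_width: 0.0211
grip_force: 59.9
time: 8.3
position: [0.4253, -0.2268, 0.0797]
tool_rot: [0.082, 0.997, 0.002, -0.0]
ft_force: [0.1, -0.2, -1.4]
grip_width: 0.0218
grip_force: 59.9
time: 8.6
position: [0.4253, -0.2268, 0.0787]
tool_rot: [0.082, 0.997, 0.002, -0.0]
ft_force: [0.2, 0.6, -0.7]
grip_width: 0.0215
grip_force: 59.9
```

```bash
python3 -m jog '{"dp":[[0,0,1],[0,0,1],[0,0,1]],"delta_rot":[[0,0,0],[0,0,0],[0,0,0]],"gripper":[-1,-1,-1]}'; python3 -m jog '{"dp":[[0,0,1],[0,0,1],[0,0,1]],"delta_rot":[[0,0,0],[0,0,0],[0,0,0]],"gripper":[-1,-1,-1]}'; 
```

```text
time: 8.9
position: [0.4254, -0.2269, 0.0777]
tool_rot: [0.082, 0.997, 0.002, -0.0]
ft_force: [0.5, 0.8, -0.4]
grip_width: 0.0216
grip_force: 59.9
time: 9.2
position: [0.4254, -0.2269, 0.077]
tool_rot: [0.082, 0.997, 0.002, 0.0]
ft_force: [-1.2, -0.5, 2.9]
grip_width: 0.0217
grip_force: 59.9
```

```bash
python3 -m jog '{"dp":[[0,0,-1.5],[-8,0,-1.5],[-14,0,-1.5],[-18,0,-1.5],[-18,0,-1.5]],"delta_rot":[[0,0,0],[0,0,0],[0,0,0],[0,0,0],[0,0,0]],"gripper":[-1,-1,-1,-1,-1]}'; python3 -m jog '{"dp":[[-8,0,0],[-16,0,0],[-20,0,0],[-20,0,0]],"delta_rot":[[0,0,0],[0,0,0],[0,0,0],[0,0,0]],"gripper":[-1,-1,-1,-1]}'; python3 -c "
from h import *
o=robot.get_obs();t=o['position']+R.from_quat(o['tool_rot']).apply([-.108,0,-.0075]);print(t,(t[:2]-[.5407,-.240])@[[.9866,.1633],[-.1633,.9866]])"
```

```text
time: 9.7
position: [0.4441, -0.2301, 0.0781]
tool_rot: [0.081, 0.997, 0.002, 0.0]
ft_force: [-0.3, 0.3, -0.6]
grip_width: 0.0216
grip_force: 59.9
time: 10.1
position: [0.4639, -0.2334, 0.0782]
tool_rot: [0.081, 0.997, 0.001, 0.0]
ft_force: [-0.0, 0.8, -1.2]
grip_width: 0.022
grip_force: 59.9
[ 0.57043707 -0.25092947  0.08578252] [ 0.03112337 -0.00592695]
```

```bash
python3 -m jog '{"dp":[[0,0,-4],[-0.5,0,-10],[-1,0,-16],[-2,0,-22],[-3,0,-28],[-4,0,-34],[-5,0,-38],[-5,0,-38],[-5,0,-38]],"delta_rot":[[0,0,0],[0,0,0],[0,0,0],[0,0,0],[0,0,0],[0,0,0],[0,0,0],[0,0,0],[0,0,0]],"gripper":[-1,-1,-1,-1,-1,-1,-1,-1,-1]}'; python3 - <<'E'
from h import *
C=cam('side')
im=robot.camera('side')[:,:,::-1]
c=im[170:370,170:430]; cv2.imwrite('pics/s3.png',cv2.resize(c,None,fx=2.5,fy=2.5,interpolation=cv2.INTER_CUBIC))
E
```

```text
time: 11.0
position: [0.468, -0.234, 0.1165]
tool_rot: [0.082, 0.997, 0.002, 0.0]
ft_force: [-1.5, 0.3, -3.1]
grip_width: 0.0216
grip_force: 59.9
```

View pics/s3.png

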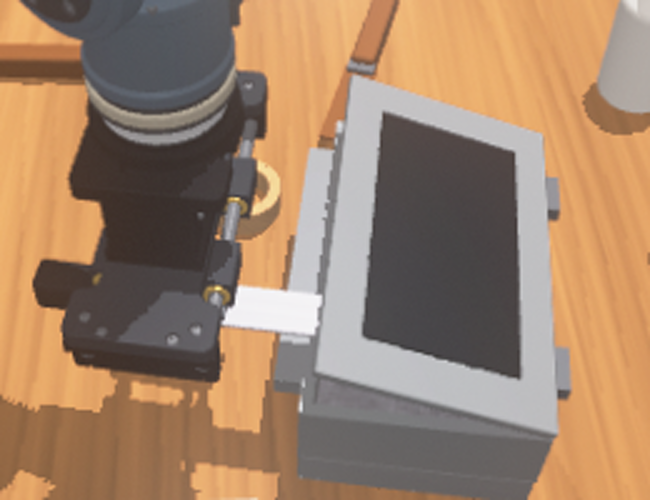

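The lid is up by roughly 15 degrees and resting on the blade, whose tip is under the lid edge near (320,312) of the crop. I'll continue the arc.

```bash
python3 -m jog '{"dp":[[-5,0,-11],[-10,0,-22],[-16,0,-32],[-23,0,-42],[-31,0,-50],[-40,0,-58],[-50,0,-65],[-60,0,-71],[-71,0,-76],[-82,0,-80],[-82,0,-80]],"delta_rot":[[0,0,0],[0,0,0],[0,0,0],[0,0,0],[0,0,0],[0,0,0],[0,0,0],[0,0,0],[0,0,0],[0,0,0],[0,0,0]],"gripper":[-1,-1,-1,-1,-1,-1,-1,-1,-1,-1,-1]}';python3 -m jog '{"dp":[[-12,0,-3],[-24,0,-4],[-36,0,-4],[-44,0,-3],[-52,0,-3],[-52,0,-3],[-52,0,-3]],"delta_rot":[[0,0,0],[0,0,0],[0,0,0],[0,0,0],[0,0,0],[0,0,0],[0,0,0]],"gripper":[-1,-1,-1,-1,-1,-1,-1]}'; python3 - <<'E'
from h import *
im=np.hstack([robot.camera('side')[:,:,::-1][100:400,130:440],robot.camera('top')[:,:,::-1][50:350,180:500]])
cv2.imwrite('pics/s4.png',im)
E
```

```text
time: 12.15
position: [0.5519, -0.2486, 0.1973]
tool_rot: [0.081, 0.997, 0.001, 0.003]
ft_force: [0.0, -0.5, -2.1]
grip_width: 0.0217
grip_force: 59.9
time: 12.85
position: [0.6006, -0.2562, 0.199]
tool_rot: [0.082, 0.997, 0.002, 0.001]
ft_force: [-1.1, -0.2, -1.8]
grip_width: 0.0218
grip_force: 59.9
```

View pics/s4.png

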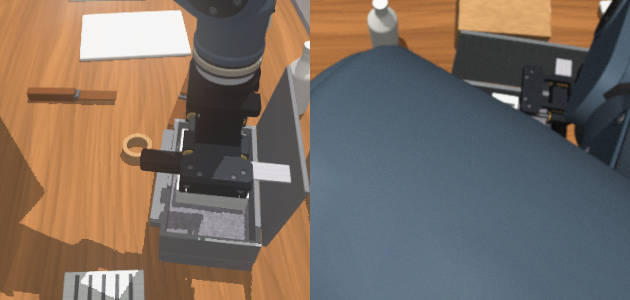

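The lid stands a little past upright, with its top edge at (297,68) of the left half. The blade is clear in front of it. Now I'll take the tool back to the foam.

```bash
python3 -m jog '{"dp":[[30,0,0],[70,0,0],[110,0,0],[110,0,0],[110,0,0],[110,0,0]],"delta_rot":[[0,0,0],[0,0,0],[0,0,0],[0,0,0],[0,0,0],[0,0,0]],"gripper":[-1,-1,-1,-1,-1,-1]}'; python3 -c "
from h import *
go(pose(-.42),[.4816,.340,.06])"
```

```text
time: 13.55
position: [0.4929, -0.2391, 0.1999]
tool_rot: [0.082, 0.997, 0.001, 0.001]
ft_force: [-0.0, -0.0, -1.4]
grip_width: 0.0218
grip_force: 59.9
dp [105.8 569.3 140.9] rot [0.0025 0.0021 0.2564]
```

```bash
python3 -m jog '{"dp":[[106,569,60],[106,569,60],[106,569,60],[106,569,60],[106,569,60],[106,569,60],[106,569,60],[106,569,60],[106,569,60],[106,569,60],[106,569,60],[106,569,60]],"delta_rot":[[0,0,0.256],[0,0,0.256],[0,0,0.256],[0,0,0.256],[0,0,0.256],[0,0,0.256],[0,0,0.256],[0,0,0.256],[0,0,0.256],[0,0,0.256],[0,0,0.256],[0,0,0.256]],"gripper":[-1,-1,-1,-1,-1,-1,-1,-1,-1,-1,-1,-1]}';  python3 -m jog '{"dp":[[0,0,40],[0,0,80],[0,0,80],[0,0,80],[0,0,80]],"delta_rot":[[0,0,0],[0,0,0],[0,0,0],[0,0,0],[0,0,0]],"gripper":[-1,-1,-1,-1,-1]}'; python3 -c "
from h import *
go(pose(-.42),[.4816,.340,.0175])"
```

```text
time: 14.75
position: [0.4805, 0.3454, 0.1411]
tool_rot: [0.207, 0.978, 0.003, 0.001]
ft_force: [-0.1, -0.5, -1.8]
grip_width: 0.0215
grip_force: 59.9
time: 15.25
position: [0.4815, 0.3419, 0.0631]
tool_rot: [0.208, 0.978, 0.003, 0.001]
ft_force: [0.6, -0.2, -2.1]
grip_width: 0.0215
grip_force: 59.9
dp [-0.8 -2.  45.6] rot [0.0066 0.0013 0.0003]
```

```bash
python3 -m jog '{"dp":[[0,0,25],[0,0,38],[0,0,42],[0,0,43.5],[0,0,44.5],[0,0,44.5]],"delta_rot":[[0.005,0,0],[0.005,0,0],[0.005,0,0],[0.005,0,0],[0.005,0,0],[0.005,0,0]],"gripper":[-1,-1,-1,-1,-1,-1]}'; python3 -m jog '{"dp":[[0,0,1],[0,0,1],[0,0,1],[0,0,1],[0,0,1],[0,0,1]],"delta_rot":[[0,0,0],[0,0,0],[0,0,0],[0,0,0],[0,0,0],[0,0,0]],"gripper":[-1,-1,0,0,0,0]}'; python3 -m jog '{"dp":[[0,0,-10],[0,0,-50],[0,0,-100],[0,0,-150],[0,0,-190],[0,0,-190]],"delta_rot":[[0,0,0],[0,0,0],[0,0,0],[0,0,0],[0,0,0],[0,0,0]],"gripper":[0,0,0,0,0,0]}';python3 -c "
from h import *
print(robot.get_obs()['time'])
a=np.array([.6251,-.1891]);y=-.164;Rm=np.array([[np.cos(y),-np.sin(y)],[np.sin(y),np.cos(y)]])
p=a+Rm@[-.03,-.03];print(p)
go(pose(-.164),[*p,.24])"
```

```text
time: 15.85
position: [0.4801, 0.3414, 0.0176]
tool_rot: [0.208, 0.978, -0.0, -0.0]
ft_force: [0.6, 0.5, -1.4]
grip_width: 0.0213
grip_force: 59.9
time: 16.45
position: [0.4794, 0.3412, 0.0157]
tool_rot: [0.208, 0.978, -0.001, -0.001]
ft_force: [-0.1, 0.4, -0.1]
grip_width: 0.041
grip_force: 0.0
time: 17.05
position: [0.4836, 0.3433, 0.2132]
tool_rot: [0.208, 0.978, 0.004, 0.005]
ft_force: [0.3, -0.2, 0.2]
grip_width: 0.0432
grip_force: 0.0
17.05
[ 0.59060456 -0.21379949]
dp [-324.7 -465.1  -28.5] rot [ 0.0083  0.0093 -0.2552]
```

```bash
python3 -m jog '{"dp":[[-325,-465,-28],[-325,-465,-28],[-325,-465,-28],[-325,-465,-28],[-325,-465,-28],[-325,-465,-28],[-325,-465,-28],[-325,-465,-28],[-325,-465,-28],[-325,-465,-28],[-325,-465,-28],[-325,-465,-28]],"delta_rot":[[0,0,-0.255],[0,0,-0.255],[0,0,-0.255],[0,0,-0.255],[0,0,-0.255],[0,0,-0.255],[0,0,-0.255],[0,0,-0.255],[0,0,-0.255],[0,0,-0.255],[0,0,-0.255],[0,0,-0.255]],"gripper":[-1,-1,-1,-1,-1,-1,-1,-1,-1,-1,-1,-1]}' 20; python3 -m jog '{"dp":[[0,0,0],[0,0,0],[0,0,0],[0,0,0]],"delta_rot":[[0,0,0],[0,0,0],[0,0,0],[0,0,0]],"gripper":[-1,-1,-1,-1]}'; python3 - <<'E'
from h import *
o=robot.get_obs(); im=robot.camera('wrist')[:,:,::-1]; C=cam('wrist',o); print(o['position'],abs(o['joint_velocities']).max())
cv2.imwrite('pics/w5.png',im); np.save('w5.npy',np.r_[o['position'],o['tool_rot']])
for n in('module','fixed_module'): print(n,robot.search_frame(n,'wrist')[:3])
E
```

```text
time: 18.25
position: [0.5877, -0.2205, 0.2338]
tool_rot: [0.084, 0.996, -0.001, -0.0]
ft_force: [-0.3, 0.2, 0.4]
grip_width: 0.0003
grip_force: 0.0
time: 18.65
position: [0.587, -0.2135, 0.234]
tool_rot: [0.081, 0.997, -0.0, -0.002]
ft_force: [0.8, 0.0, 0.2]
grip_width: 0.0005
grip_force: 0.0
[ 0.58697936 -0.2135186   0.23396788] 0.008021756920123918
module [{'rect': [290.9, 164.3, 354.4, 253.7], 'score': 0.77}]
fixed_module [{'rect': [185.4, 131.2, 476.5, 363.1], 'score': 0.84}]
```

View pics/w5.png

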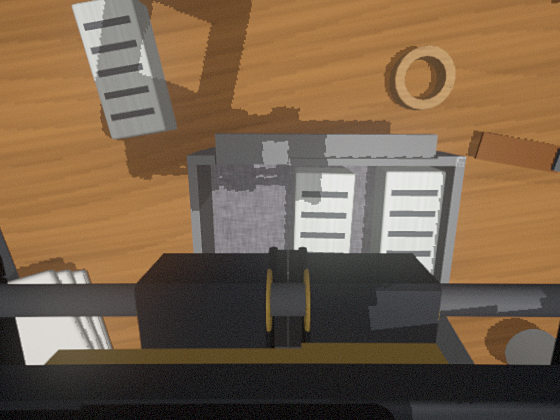

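The loose module's top face spans u 296–352 and the fixed one 387–444, with the gap between them. The free floor is at u 213–290.

```bash
python3 - <<'E'
from h import *
d=np.load('w5.npy');o=dict(position=d[:3],tool_rot=d[3:]);C=cam('wrist',o)
a=np.array([.6251,-.1891]);y=-.164;Rm=np.array([[np.cos(y),-np.sin(y)],[np.sin(y),np.cos(y)]])
W=p2w(C,[(297,172),(295,235),(355,174),(351,235),(387,172),(384,235),(444,174)],.075)
print(1e3*(W[:,:2]-a)@Rm)
W=p2w(C,[(190,157),(466,157),(216,157),(436,157)],.09);print(1e3*(W[:,:2]-a)@Rm)
im=cv2.imread('pics/w5.png').max(2);
for r in(180,215,245):print(r,im[r,284:392:3])
E
```

```text
[[-58.33220856 -21.12899681]
 [  2.32596372 -22.45341701]
 [-56.61795466  31.92463079]
 [  2.1682296   31.20793976]
 [-58.50479024  60.98060564]
 [  2.06631048  62.76318527]
 [-56.7381188  112.9298168 ]]
[[ -73.21766873 -113.69710149]
 [ -73.71963838  123.22302361]
 [ -73.30951287  -91.37559947]
 [ -73.71546451   97.6628594 ]]
180 [ 99 103  93  98 148 159 161 157 158 158 152 159 170 231 232 228 232 231
 231 231 230 230 230 230 132 137 149 148 111 105 107 109 117 114 197 232]
215 [115  97 103  98 223 232 125 129 133 131 132 133 133 134 131 134 133 136
 134 135 129 229 232 143 148 151 144 110 112 114 117 120 118 190 232 188]
245 [112 104  99 114 224 230 221 224 223 220 221 222 224 225 221 226 224 227
 225 222 225 226 154 147 144 145 105 103 100 110 111 108 156 229 230 223]
```

```bash
python3 -c "
from h import *
a=np.array([.6251,-.1891]);y=-.164;Rm=np.array([[np.cos(y),-np.sin(y)],[np.sin(y),np.cos(y)]])
go(pose(y),[*(a+Rm@[0,-.062]),.048])"
```

```text
dp [-33.4 -30.7 186.2] rot [-0.0011 -0.002   0.0013]
```

```bash
python3 -m jog '{"dp":[[-33,-31,0],[-33,-31,20],[-33,-31,60],[-33,-31,100],[-33,-31,130],[-33,-31,155],[-33,-31,172],[-33,-31,182],[-33,-31,186],[-33,-31,186]],"delta_rot":[[0,0,0],[0,0,0],[0,0,0],[0,0,0],[0,0,0],[0,0,0],[0,0,0],[0,0,0],[0,0,0],[0,0,0]],"gripper":[-1,-1,-1,-1,-1,-1,-1,-1,-1,-1]}'; python3 -m jog '{"dp":[[0,8,0],[0,15,0],[0,20,0],[0,26,0],[0,32,0],[0,38,0],[0,44,0],[0,47,0],[0,47,0]],"delta_rot":[[0,0,0],[0,0,0],[0,0,0],[0,0,0],[0,0,0],[0,0,0],[0,0,0],[0,0,0],[0,0,0]],"gripper":[-1,-1,-1,-1,-1,-1,-1,-1,-1]}'; python3 -c "
from h import *
o=robot.get_obs();print(o['ft_force']@[.163,.9866,0], o['joint_torque'])"
```

```text
time: 19.8
position: [0.6146, -0.2516, 0.0481]
tool_rot: [0.082, 0.997, -0.001, -0.001]
ft_force: [0.9, -0.4, 0.8]
grip_width: 0.0005
grip_force: 0.0
time: 20.7
position: [0.6226, -0.2051, 0.0483]
tool_rot: [0.082, 0.997, -0.001, -0.001]
ft_force: [-0.2, -0.1, 1.0]
grip_width: 0.0001
grip_force: 0.7
-0.14694673759014143 [ 8.87694452e-01 -4.87464738e+01 -1.19426224e+01  1.21733607e-01
  2.79295938e-01  8.47267132e-03]
```

```bash
python3 -m jog '{"dp":[[0,2,0],[0,4,0],[0,5,0],[0,5,0]],"delta_rot":[[0,0,0],[0,0,0],[0,0,0],[0,0,0]],"gripper":[-1,-1,-1,-1]}'; python3 -m jog '{"dp":[[0,1,0],[0,2,0],[0,3,0],[0,3,0]],"delta_rot":[[0,0,0],[0,0,0],[0,0,0],[0,0,0]],"gripper":[-1,-1,-1,-1]}'
```

```text
time: 21.1
position: [0.6232, -0.2007, 0.0482]
tool_rot: [0.082, 0.997, -0.001, -0.001]
ft_force: [-0.5, -3.8, 2.5]
grip_width: 0.0004
grip_force: 1.9
time: 21.5
position: [0.6236, -0.1976, 0.0482]
tool_rot: [0.082, 0.997, -0.001, -0.001]
ft_force: [-1.3, -3.4, 3.1]
grip_width: 0.0005
grip_force: 2.3
```

```bash
for i in 1 2 3; do python3 -m jog '{"dp":[[0,1,0],[0,2,0],[0,2,0],[0,2,0]],"delta_rot":[[0,0,0],[0,0,0],[0,0,0],[0,0,0]],"gripper":[-1,-1,-1,-1]}' | egrep 'position|ft'; done
```

```text
position: [0.624, -0.1957, 0.0482]
ft_force: [-1.0, -4.7, 4.1]
position: [0.6244, -0.1953, 0.0482]
ft_force: [-1.0, -7.7, 3.9]
position: [0.6244, -0.1953, 0.0483]
ft_force: [-4.1, -12.7, 4.2]
```

The module is hard up against the fixed one. I'll retreat and check.

```bash
python3 -m jog '{"dp":[[0,-10,0],[0,-25,0],[0,-25,-45],[0,-25,-90],[0,-25,-135],[15,-25,-180],[30,-25,-180],[30,-25,-180],[30,-25,-180]],"delta_rot":[[0,0,0],[0,0,0],[0,0,0],[0,0,0],[0,0,0],[0,0,0],[0,0,0],[0,0,0],[0,0,0]],"gripper":[-1,-1,-1,-1,-1,-1,-1,-1,-1]}' | head -2; python3 - <<'E'
from h import *
o=robot.get_obs()
w=robot.camera('wrist')[:,:,::-1]; s=robot.camera('side')[:,:,::-1]
cv2.imwrite('pics/end.png',np.hstack([cv2.resize(w[100:300,150:520],None,fx=1.2,fy=1.2),s[90:330,205:425]]))
E
```

```text
time: 23.6
position: [0.5903, -0.2105, 0.2267]
```

View pics/end.png

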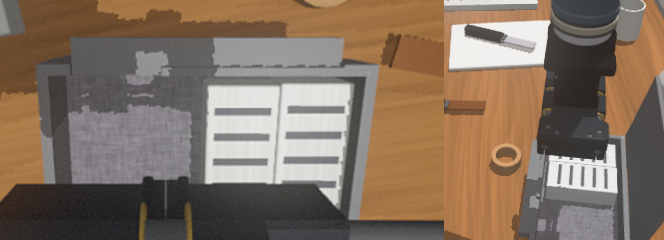

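The modules are flush at (278,90–180) with no gap. The tool lies flat on the foam at (500,38), the lid is upright, and the tape has not moved.

```bash
python3 -c "
from rig import robot
print(robot.hand_in())"
```

```text
the job is handed in; nothing more can be done
None
```

The job is handed in (no verdict came back): the blade levered the lid up at the y = -64 slot and swung it past upright, the pry tool lies flat on the foam, the loose module is flush against the fixed one, and the spare and tape were not touched.

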